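# Set a square optical cell in the beam of a rail photometer

### The arm

A 6-joint arm with a two-finger parallel gripper is mounted at the origin on the work surface. World frame = base frame: x ahead of the robot, y to its left, z up, the work surface at z = 0. Lengths are in mm, angles in degrees, forces in N, time in s.
With the tool pointing down it reaches from about 300 to 775 mm from the base axis. Payload 14.6 kg.
Tool frame: the origin (TCP) lies on the centre line of the jaws, within the pads' length; the fingertips stand 8 mm ahead of it and the grasp point (between the pads) lies 11 mm behind it; z points along the fingers, y is the line along which they close (so a half turn about z gives the same grasp; the last joint's range is limited). The gripper opens to 85 mm and grips with 20 to 120 N. Pads are 22 mm wide; open, the fingers measure 114 mm over their backs; the gripper's body (76 mm by 85 mm) begins 54 mm behind the grasp point. The pads swing forward as they close: fully open they stand 13 mm farther back than shut.
Start: joints at [-72.456, 17.183, 87.147, -0, 75.671, -3.816], TCP at [200.316, -512.214, 239.281] pointing down, gripper open.
Joint ranges: [-173.82, 173.82], [-45.26, 126.66], [13.44, 144.39], [-59.66, 239.66], [0, 175.72], [-146.38, 146.38]. Speed limits (degrees/s): [127.2, 127.2, 147.25, 180, 180, 180].

### API

Orientations are given as [roll, pitch, yaw] about the fixed x, y, z axes, in that order (R = Rz(yaw) Ry(pitch) Rx(roll)).
In Python, from workcell import robot gives the robot as it stands.
- The arm moves only by the tool step_arm, never from a script. Its argument "steps" is a list that holds one entry, the list of rows, each a list of 7 numbers: the closure in counts, from 0 (fully open) to 255 (shut), then the shift along the tool's x, y, z in cm, then the turn, a rotation vector about the tool's x, y, z in degrees. In form: [[[grip, tx, ty, tz, rx, ry, rz], ...]]. A call has 1 to 10 rows; each row is the pose to reach, as a shift and turn from the pose commanded when the call began, along the tool's axes at that moment; what a row does not reach only later rows make up. A row lasts 1/8 s, in which the tool goes at most 62.5 mm and 10.7 degrees, less where a joint would pass 70% of its speed; a pose out of reach is approached as far as the arm can. A call with a gripper value outside its range is refused whole. The fingers move at their own pace and stop on an object; "newtons" is the grip in N (left out, the last holds). Time passes only in rows, so rows that repeat a pose let the fingers close. It gives the time, the measured TCP pose, the force, the opening and the grip force at its end, in the units of the state.
- robot.state(): the state, without advancing time (a new reading comes with each control period).
- robot.grab_frame(name): name is "side" or "top" or "wrist"; returns the picture (480x640x3 uint8, red, green, blue); there is no depth.
- robot.camera_info(name): a dict with "fx", "fy", "cx", "cy" (pixels), "camera_from_world" (4x4, takes a point from world to camera coordinates). Camera axes: x right, y up, looking along -z (the intrinsics and any distortion apply to the point x, -y, -z); pixel columns grow to the right and rows downward; lengths in mm; the calibration is good to about 2 mm. The wrist camera is an equidistant fisheye: a pixel r from the principal point sees the ray r / f radians off the axis. A picture is of the moment at which its call begins: read the wrist's pose just before it. camera_info takes no time and is no camera call; for the wrist camera it gives the pose at the moment of the call.
- robot.finish_job(): hands the job in; it is judged then, once.
Trained networks look in the newest picture that a camera, given by its name, has taken for a name from the list of things; names that differ only in an ending like _2 or _b are one class to them, and where a whole thing is asked for, a point or a joint stands for the part that bears it (a point fixed in the world has none). Each returns a list of dicts, best first, with "p" (0 to 1); they miss things now and then, are a little off and sometimes report something else, mostly with a low value. They report only what shows in the picture. A call takes as long as a camera call. They do not tell look-alikes from the thing itself.
- robot.find_in(camera, query): "extent" ([left, top, width, height] in pixels, round what is visible of it).
- robot.pinpoint(camera, query): "location" ([row, column] in pixels: a listed point, or the origin of a listed thing).
The state is a dict: "t": time; "joint_positions": joint angles; "qvel": joint speeds; "joint_torque": joint torques, N m; "ee_pos": TCP position; "tcp_rot": TCP orientation; "contact_force": force on the tool from outside, world axes, zero at the start; "wrist_torque": the same for the moment, N m; "grip_width": finger opening in mm; "grip_force": force on a finger pad.
Only numpy, scipy, OpenCV 4.12 (cv2) and the standard library are available. Lean on these libraries where they do the work, as an engineer would, in place of code of your own. Each camera call takes 0.05 s, during which the arm holds its last target. There are 200 camera calls.

### The job

Take the square glass cell out of the slanted rack and stand it upright in the four-post cell holder on the optical rail, turned so that its two clear faces look at the two lens tubes and the light passes through them. Hold the cell only by its frosted sides or its stopper, never by the clear faces, and lower it right down onto the floor of the holder before letting go. Leave everything else where it is.

Things in the scene. Friction and masses are not known exactly. Their poses are not given: they have to be found in the camera images.
- cell: Square optical cell, the only square thing in the rack: glass body 26 x 26 x 80 mm, round white stopper (20 mm across, 16 mm high) on top, 96 mm overall, about 0.1 kg. Origin: centre of its underside; z along its length to the stopper. The faces across its x axis are clear glass, those across its y axis frosted white. It starts leaning in one of the rack's three pockets.
- cell_windows: The cell's two clear panes (20 mm wide, full height, outer faces at x = +-13 mm of the cell), a rigid part of it with the cell's origin and axes. Not to be touched by the fingers. In the rack they face the rack's front and back (its x), the frosted sides face the neighbouring pockets.
- rack: Slanted rack, fixed: white block 52 x 226 x 40 mm on a steel stand, three square pockets 29 mm wide, 32 mm deep in a row along its y axis, 85 mm apart. They lean 32 degrees from vertical to its -x side, so the caps point up and towards the robot; 64 mm of the cell stands out, and it is drawn out along its own length. Origin under the middle of the stand on the table; z up.
- rail: Optical rail, fixed, 470 mm long along its y axis, along which the light runs, 86 mm above the table. Lamp house 142 mm high at y = 0.11 to 0.19 m, detector box 115 mm high at y = -0.105 to -0.215 m; on each side of the cell holder a lens tube from 25 to 96 mm from its middle, 103 mm high at most. Origin on the table under the middle of the cell holder; z up.
- seat (a point): Centre of the floor of the cell holder, 64 mm above the table; axes as the rail's. The holder has four aluminium corner posts 34 mm high around a square well 29 mm wide, open on all four sides, chamfered about 3 mm at the top, sides parallel to the rail's x and y. The cell fits in at any quarter turn.
- vial_a: Round glass vial, 26 mm diameter, 89 mm high with a black cap, in another pocket of the rack. Not part of the job.
- vial_b: A second vial like it, in the remaining pocket. Not part of the job.
- reagent: Amber bottle, 64 mm diameter, 150 mm high, standing beyond the rack. Not part of the job.
- beaker: Glass beaker, 68 mm diameter, 90 mm high, beyond the rack. Not part of the job.
- driver: Screwdriver with a black handle, 170 mm long, lying between robot and rail. Not part of the job.
- lens_cap: Black lens cap, 38 mm diameter, 14 mm high, on the table in front of the robot. Not part of the job.
- wash_bottle: White wash bottle with bent spout, 60 mm diameter, 175 mm high, left of the rack. Not part of the job.
- dish: Glass dish with lid, 94 mm diameter, 17 mm high, beyond the rail. Not part of the job.
Mind the look-alikes: they are no part of the job. What is shaped like the cell but blue or purple is not meant.

How it is judged:
By the outcome, as a careful person would: the job done as asked, in the order asked, and still so for the second after the job is handed in, with the robot touching nothing.
It also fails if it takes over 48 s, if anything falls off the work surface, if the arm or the gripper's body presses on something with over 40 N, if the wrist force passes 120 N, or if a joint passes its speed limit or range.

## Working session

There is one attempt and no reset: what is moved stays moved. The work goes in short steps, Python scripts to look and compute and a tool call to move; the robot and the scene stay as the last step left them, time stands still between calls to the robot, and variables do not carry over. Pictures are saved under pics/ and viewed, at most 10 in all, crops included, and the job is handed in when it is done.

Besides the shell and the picture viewer there is one more tool, called after "Call:" by a JSON object that holds its "api" and its "payload". step_arm: Moves the arm, as the interface text tells. Its arguments: {"type":"object","properties":{"steps":{"type":"array","items":{"type":"array","items":{"type":"array","items":{"type":"number"}}}},"newtons":{"type":"number"}},"required":["steps"]}

```bash
mkdir -p pics; ls; python3 - <<'E'
from workcell import robot
import cv2,numpy as np
for n in ["side","top"]:
    f=robot.grab_frame(n); cv2.imwrite(f"pics/{n}0.png",f[:,:,::-1])
    i=robot.camera_info(n); print(n,{k:(np.round(v,3).tolist() if k=="camera_from_world" else v) for k,v in i.items()})
    for q in ["cell","rack","seat","rail","vial_a"]:
        print(q,[(np.round(d["location"]).tolist(),round(d["p"],2)) for d in robot.pinpoint(n,q)][:4],[(np.round(d["extent"]).tolist(),round(d["p"],2)) for d in (robot.find_in(n,q) if q!="seat" else [])][:4])
E
```

```text
pics
side {'fx': 510.87881873898124, 'fy': 510.87881873898124, 'cx': 318.11213218731314, 'cy': 227.84747143244175, 'camera_from_world': [[-0.997, -0.083, 0.003, 539.396], [0.043, -0.48, 0.876, -39.773], [-0.071, 0.873, 0.482, -1150.129], [0.0, 0.0, 0.0, 1.0]]}
cell [([274.0, 422.0], 0.9), ([233.0, 266.0], 0.86), ([271.0, 320.0], 0.7), ([238.0, 309.0], 0.7)] [([225.0, 219.0, 43.0, 20.0], 0.96), ([323.0, 235.0, 29.0, 33.0], 0.93), ([294.0, 234.0, 24.0, 28.0], 0.73), ([376.0, 269.0, 53.0, 18.0], 0.73)]
rack [([311.0, 327.0], 0.79), ([299.0, 319.0], 0.36)] [([297.0, 248.0, 52.0, 108.0], 0.65)]
seat [([172.0, 332.0], 0.8), ([330.0, 318.0], 0.25)] []
rail [([193.0, 330.0], 0.65)] [([288.0, 127.0, 79.0, 108.0], 0.66)]
vial_a [([299.0, 320.0], 0.79), ([330.0, 320.0], 0.76)] [([324.0, 288.0, 31.0, 32.0], 0.93), ([318.0, 259.0, 33.0, 36.0], 0.87)]
top {'fx': 550.542416983931, 'fy': 550.542416983931, 'cx': 317.55972203161264, 'cy': 245.4643865237489, 'camera_from_world': [[-0.014, -1.0, -0.019, 135.494], [0.997, -0.015, 0.074, -499.909], [-0.074, -0.018, 0.997, -1184.522], [0.0, 0.0, 0.0, 1.0]]}
cell [([220.0, 354.0], 0.89), ([296.0, 179.0], 0.65), ([329.0, 300.0], 0.64), ([170.0, 370.0], 0.62)] [([310.0, 212.0, 50.0, 12.0], 0.86), ([282.0, 287.0, 25.0, 40.0], 0.75), ([176.0, 290.0, 36.0, 32.0], 0.75), ([362.0, 128.0, 17.0, 43.0], 0.63)]
rack [([244.0, 247.0], 0.65)] [([188.0, 219.0, 111.0, 48.0], 0.9)]
seat [([230.0, 488.0], 0.64), ([234.0, 282.0], 0.47)] []
rail [([232.0, 480.0], 0.83)] [([374.0, 186.0, 227.0, 87.0], 0.79), ([337.0, 289.0, 20.0, 20.0], 0.4)]
vial_a [([242.0, 246.0], 0.86), ([239.0, 206.0], 0.77)] [([231.0, 240.0, 19.0, 24.0], 0.78), ([182.0, 153.0, 37.0, 40.0], 0.26)]
```

View pics/side0.png

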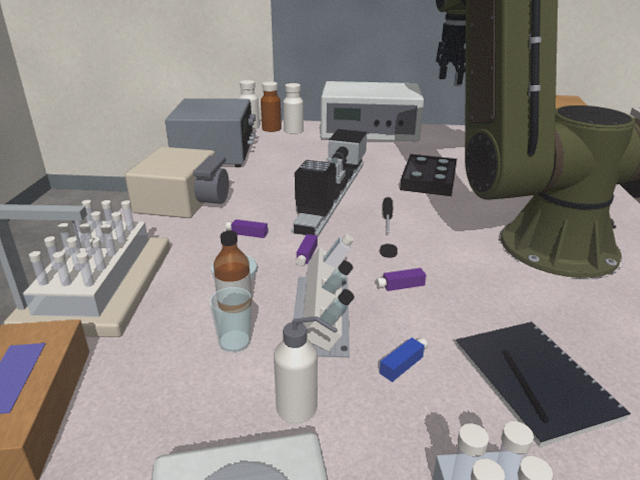

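View pics/top0.png

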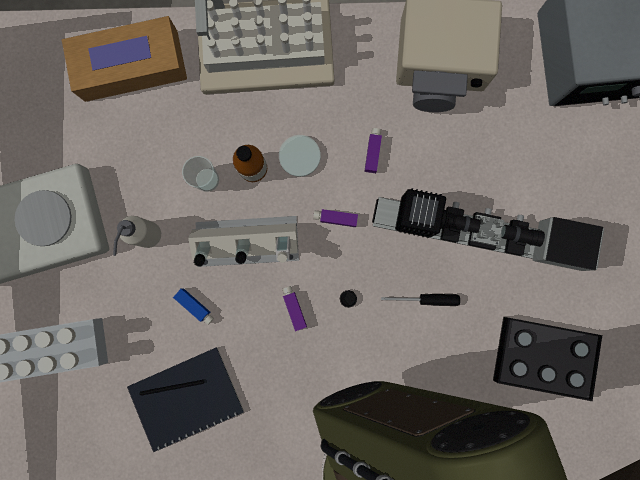

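Both pictures show the rack at top px (243,243). The candidates for the cell are:
- the white-stoppered glass in the rack's right pocket, top (282,248) and side (345,243)
- purple blocks at top (338,217), (373,152) and (295,308)
- a blue block at top (193,305)
- two black-capped vials, top (200,259) and (241,257)

I choose the white-stoppered one in the rack. The holder is near top (488,231). Next, a close crop to check the choice.

```bash
python3 - <<'E'
import cv2,numpy as np
s=cv2.imread("pics/side0.png");t=cv2.imread("pics/top0.png")
R=lambda a,w,h:cv2.resize(a,(w,h),interpolation=cv2.INTER_CUBIC)
a=R(s[225:325,290:370],400,500) # x5
b=R(t[205:275,180:310],650,350) #x5
cv2.imwrite("pics/c1.png",np.hstack([a,R(t[215:275,220:300],400,300).repeat(1,0) if 0 else np.vstack([R(t[210:270,230:310],400,300),np.zeros((200,400,3),np.uint8)])]))
c=R(t[180:280,370:610],720,300);d=R(s[125:240,280:380],300,345)
cv2.imwrite("pics/c2.png",np.vstack([c,np.hstack([d[:300],R(t[195:265,440:540],420,294)[:300] if 0 else R(t[200:260,446:530],420,300)])]))
E
```

```text
(no output)
```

View pics/c1.png

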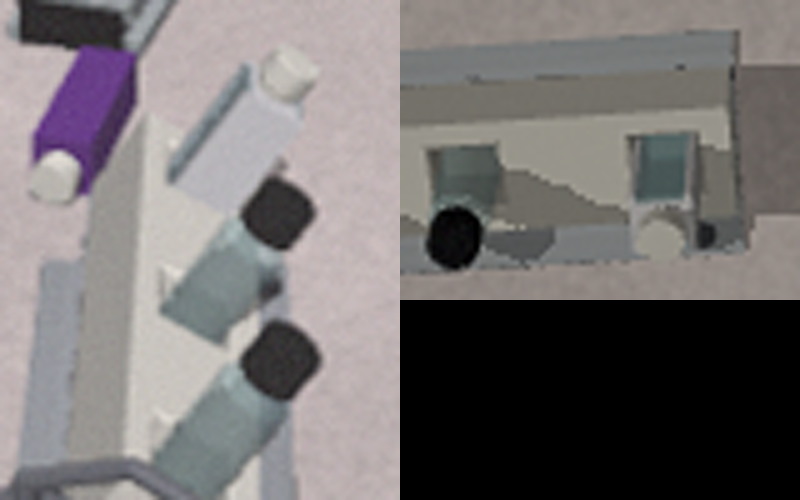

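View pics/c2.png

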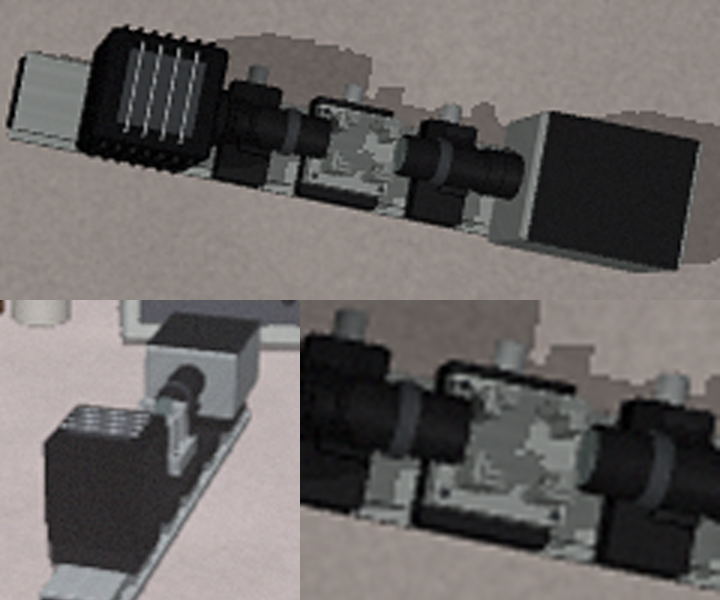

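Crop check: the chosen object is square, with a white frosted side and a clear front and a white stopper, side (347.5,240) and top (282,257.5). The holder well is near top (487,230). Next I triangulate.

```bash
cat > h.py <<'E'
from workcell import robot
import numpy as np,cv2
from scipy.spatial.transform import Rotation as Ro
from scipy.optimize import least_squares
def ray(n,u,v,i=None):
    i=i or robot.camera_info(n); M=np.array(i["camera_from_world"])
    a,b=(u-i["cx"])/i["fx"],(v-i["cy"])/i["fy"]
    if n=="wrist":
        r=np.hypot(a,b); s=np.sin(r)/max(r,1e-9); d=np.array([a*s,-b*s,-np.cos(r)])
    else: d=np.array([a,-b,-1.])
    d=M[:3,:3].T@d; return -M[:3,:3].T@M[:3,3], d/np.linalg.norm(d)
def onz(n,u,v,z,i=None):
    o,d=ray(n,u,v,i); return o+d*(z-o[2])/d[2]
def tri(*rays):
    A=sum(np.eye(3)-np.outer(d,d) for o,d in rays); b=sum((np.eye(3)-np.outer(d,d))@o for o,d in rays)
    p=np.linalg.solve(A,b); return p,[round(float(np.linalg.norm(np.cross(p-o,d))),1) for o,d in rays]
def proj(n,p,i=None):
    i=i or robot.camera_info(n); M=np.array(i["camera_from_world"]); c=M[:3,:3]@np.asarray(p,float)+M[:3,3]
    x,y,z=c[0],-c[1],-c[2]
    if n=="wrist":
        r=np.hypot(x,y); th=np.arctan2(r,z); k=th/max(r,1e-9); x,y=x*k,y*k
    else: x,y=x/z,y/z
    return np.array([i["cx"]+i["fx"]*x,i["cy"]+i["fy"]*y])
def tool(z,y):  # rotation matrix from tool z and approx y
    z=z/np.linalg.norm(z); y=y-z*(y@z); y/=np.linalg.norm(y); return np.c_[np.cross(y,z),y,z]
def pose():
    s=robot.state(); return np.array(s["ee_pos"]),Ro.from_euler("xyz",s["tcp_rot"],degrees=True).as_matrix(),s
def delta(P,R):
    p,R0,_=pose(); return np.round(R0.T@(P-p)/10,2),np.round(Ro.from_matrix(R0.T@R).as_rotvec(degrees=True),1)
E
python3 - <<'E'
from h import *
np.set_printoptions(precision=1,suppress=True)
print(tri(ray("side",347.3,239.7),ray("top",282,257.4)))
for nm,a,b in [("capmid",(341,267.2),(241,257.3)),("capfar",(346,297),(200,260))]: print(nm,tri(ray("side",*a),ray("top",*b)))
print("rack back edge stand", onz("top",230+0,210+48/5,5),onz("top",230+738/5,210+30/5,5))
# rail: bottom edge in c2 (x3 from 370,180)
for z in (20,): 
  A=onz("top",370+10/3,180+137/3,z);B=onz("top",370+490/3,180+240/3,z);print("rail edge",A,B,np.degrees(np.arctan2(*(A-B)[:2]))*-1)
print("seat",onz("top",487,230,64),onz("top",488,230,64),tri(ray("side",332,172),ray("top",487.5,230)))
p,R,s=pose();print(p,R,s["joint_positions"],s["grip_width"])
i=robot.camera_info("wrist");M=np.array(i["camera_from_world"]);C=-M[:3,:3].T@M[:3,3];print("cam in tool",R.T@(C-p),"axis",R.T@-M[2,:3],i["fx"],i["cx"],i["cy"])
E
```

```text
(array([471.1, 199.2, 106.3]), [1.0, 1.0])
capmid (array([476. , 283.8,  99.3]), [2.1, 2.1])
capfar (array([468.1, 368.1,  98.6]), [1.6, 1.6])
rack back edge stand [563.7 323.    5. ] [566.5  -5.6   5. ]
rail edge [543.4   5.6  20. ] [ 463.2 -338.9   20. ] -13.113619982933
seat [ 525.7 -228.7   64. ] [ 525.7 -230.7   64. ] (array([ 524.6, -229.8,   63.4]), [1.1, 1.1])
[ 200.3 -512.2  239.3] [[ 0.9  0.4 -0. ]
 [ 0.4 -0.9 -0. ]
 [-0.   0.  -1. ]] [-72.5  17.2  87.1  -0.   75.7  -3.8] 85.60863084946587
cam in tool [  68.8    0.  -134.2] axis [-0.3 -0.   1. ] 371.64829954431775 322.54600530454195 231.62692123960207
```

```bash
python3 - <<'E'
from h import *
np.set_printoptions(precision=2,suppress=True)
A=onz("top",230,219.6,5);B=onz("top",297.6,216,5);print("rack yaw",np.degrees(np.arctan2(B[0]-A[0],A[1]-B[1])))
ya=np.radians(-13.1); X=np.array([-np.sin(ya),np.cos(ya),0]); Z=np.array([0,0,-1.]);
R=tool(Z,np.cross(Z,X)); print(R); print(delta(np.array([525,-230,230.]),R))
E
```

```text
rack yaw 2.143575559148141
[[ 0.23  0.97  0.  ]
 [ 0.97 -0.23  0.  ]
 [ 0.    0.   -1.  ]]
(array([ 40.52, -14.46,   0.93]), array([  0. ,   0. , -55.5]))
```

Call:
{"api": "step_arm", "payload": {"steps": [[[0,5,-2,0.1,0,0,-8],[0,10,-3.6,0.2,0,0,-16],[0,15,-5.4,0.4,0,0,-24],[0,20,-7.2,0.5,0,0,-32],[0,25,-9,0.6,0,0,-40],[0,30,-10.8,0.7,0,0,-48],[0,35,-12.6,0.8,0,0,-55.5],[0,39,-14,0.9,0,0,-55.5],[0,40.5,-14.5,0.9,0,0,-55.5],[0,40.5,-14.5,0.9,0,0,-55.5]]]}}

```text
t: 2.25
ee_pos: [524.8, -229.5, 230.1]
tcp_rot: [-180.0, 0.0, 76.9]
contact_force: [-0.4, -0.1, -0.4]
grip_width: 85.2
grip_force: 0.0
```

```bash
python3 - <<'E'
from h import *
np.set_printoptions(precision=2,suppress=True)
p,R,s=pose(); i=robot.camera_info("wrist"); f=robot.grab_frame("wrist"); cv2.imwrite("pics/w1.png",f[:,:,::-1])
import pickle; pickle.dump((i,p,R),open("w1.pkl","wb"))
print(p,s["joint_positions"],s["t"]); print([(d["location"],d["p"]) for d in robot.pinpoint("wrist","seat")],proj("wrist",[525,-230,64],i),proj("wrist",[525,-230,98],i))
E
```

```text
[ 524.77 -229.53  230.12] [-27.28  20.51  83.98  -0.01  75.53 -14.19] 2.25
[([213.0, 322.7], 0.75)] [323.36 213.41] [323.4  223.72]
```

View pics/w1.png

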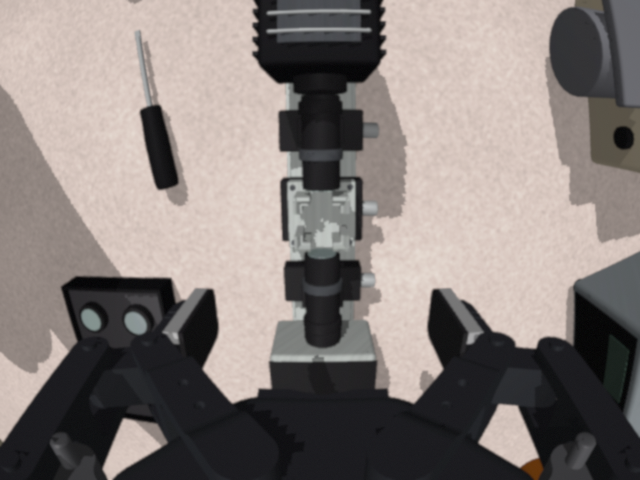

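The wrist picture shows the holder at (322,210) between the tubes, with the rail vertical in the image. So yaw −13.1° is good, and the seat at (322.7,213) matches my estimate (323.4,213.4). One enlarged crop of the holder will refine it.

```bash
python3 - <<'E'
import cv2
f=cv2.imread("pics/w1.png")[165:255,272:372]
cv2.imwrite("pics/w1c.png",cv2.resize(f,(600,540),interpolation=cv2.INTER_CUBIC))
E
```

```text
(no output)
```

View pics/w1c.png

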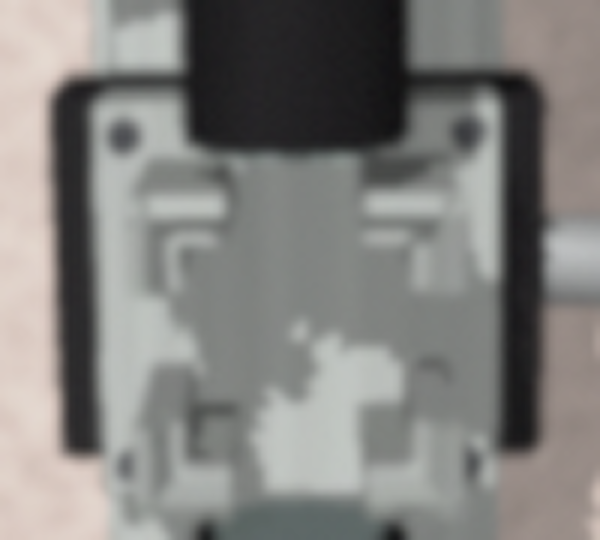

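```bash
python3 - <<'E'
from h import *
np.set_printoptions(precision=2,suppress=True)
yw=np.radians(2); c,s=np.cos(yw),np.sin(yw); t=np.radians(32)
a=np.array([-np.sin(t)*c,-np.sin(t)*s,np.cos(t)]); Y=np.array([-s,c,0])
R=tool(-a,-Y); S=np.array([471.1,199.2,106.3]); P=S+a*70
print(R,P,delta(P,R))
E
```

```text
[[ 0.85  0.03  0.53]
 [ 0.03 -1.    0.02]
 [ 0.53 -0.   -0.85]] [434.03 197.91 165.66] (array([ 39.66, -18.53,   6.46]), array([-20.9,  27.3,  72.7]))
```

Call:
{"api": "step_arm", "payload": {"steps": [[[0,4,-1.9,0,-2,2.7,7.3],[0,8,-3.8,0,-4.5,6,16],[0,12,-5.6,0,-7,9,24],[0,16.5,-7.7,0,-9.4,12.3,32.7],[0,21,-9.8,0.5,-12,15.5,41.5],[0,25.5,-11.9,1.5,-14.4,18.8,50.2],[0,30,-14,2.5,-17,22,59],[0,34.5,-16.1,4,-19.3,25.3,67.3],[0,38.5,-18,5.5,-20.9,27.3,72.7],[0,39.7,-18.5,6.5,-20.9,27.3,72.7]]]}}

```text
t: 3.6
ee_pos: [442.9, 165.2, 177.1]
tcp_rot: [178.2, -30.5, 5.1]
contact_force: [0.2, -1.4, 0.4]
grip_width: 85.5
grip_force: 0.0
```

Call:
{"api": "step_arm", "payload": {"steps": [[[70,0,0,0,0,0,0],[70,0,0,0,0,0,0]]]}}

```text
t: 3.85
ee_pos: [443.2, 164.5, 177.2]
tcp_rot: [178.1, -30.3, 5.4]
contact_force: [-0.0, 0.0, 0.0]
grip_width: 61.7
grip_force: 0.0
```

```bash
python3 - <<'E'
from h import *
np.set_printoptions(precision=2,suppress=True)
p,R,s=pose(); i=robot.camera_info("wrist"); f=robot.grab_frame("wrist"); cv2.imwrite("pics/w2.png",f[:,:,::-1])
import pickle; pickle.dump((i,p,R),open("w2.pkl","wb"))
print(p,s["joint_positions"],s["t"],s["grip_width"]); print(proj("wrist",[471.1,199.2,106.3],i))
print([(np.round(d["extent"]),d["p"]) for d in robot.find_in("wrist","cell")])
E
```

```text
[443.15 164.48 177.19] [ 20.67  -0.57 121.32 -18.39  31.58 119.11] 3.85 61.720891346892756
[265.64 260.32]
[(array([ 30., 316.,  63.,  70.]), 0.95), (array([266., 349.,  34.,  41.]), 0.92), (array([464.,  50.,  33.,  71.]), 0.72), (array([249., 210.,  48.,  75.]), 0.65), (array([359., 168., 106.,  55.]), 0.57), (array([183.,   3.,  83., 106.]), 0.17)]
```

View pics/w2.png

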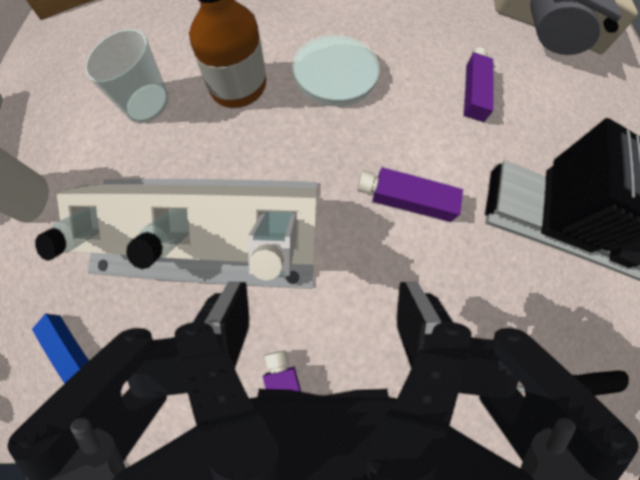

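The stopper shows at (266,263), against a prediction of (265.6,260.3), so the cell pose holds. The square clear front is at (273,228) with black-capped vials to its left. The last rows fell short, so I compute the remaining move.

```bash
cat >> h.py <<'E'
def rackpose(S,yaw=2,tilt=32):
    yw=np.radians(yaw); c,s=np.cos(yw),np.sin(yw); t=np.radians(tilt)
    a=np.array([-np.sin(t)*c,-np.sin(t)*s,np.cos(t)]); return a,tool(-a,-np.array([-s,c,0]))
S=np.array([471.1,199.2,106.3])
E
python3 - <<'E'
from h import *
import pickle
np.set_printoptions(precision=2,suppress=True)
a,R=rackpose(S); i=pickle.load(open("w2.pkl","rb"))[0]
for k in (96,88,80,32): 
    print(k,proj("wrist",S+a*(k-88),i))
x=np.cross(R[:,2],R[:,1])*-1
for q,(sx,sy) in {"TL":(1,1),"TR":(1,-1)}.items():print(q,proj("wrist",S+a*(32-88)+R[:,0]*13*sx-R[:,1]*13*sy,i))
for d in (70,40,-37): print(d,delta(S+a*d,R))
E
```

```text
96 [263.73 265.38]
88 [265.64 260.32]
80 [267.44 255.58]
32 [276.27 232.48]
TL [259.21 214.92]
TR [294.07 216.54]
70 (array([-1.13, -3.45,  0.58]), array([0.2, 1.6, 2.9]))
40 (array([-1.04, -3.46,  3.58]), array([0.2, 1.6, 2.9]))
-37 (array([-0.83, -3.47, 11.28]), array([0.2, 1.6, 2.9]))
```

```bash
python3 - <<'E'
import cv2
f=cv2.imread("pics/w2.png")[190:290,225:325]
cv2.imwrite("pics/w2c.png",cv2.resize(f,(600,600),interpolation=cv2.INTER_CUBIC))
E
```

```text
(no output)
```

View pics/w2c.png

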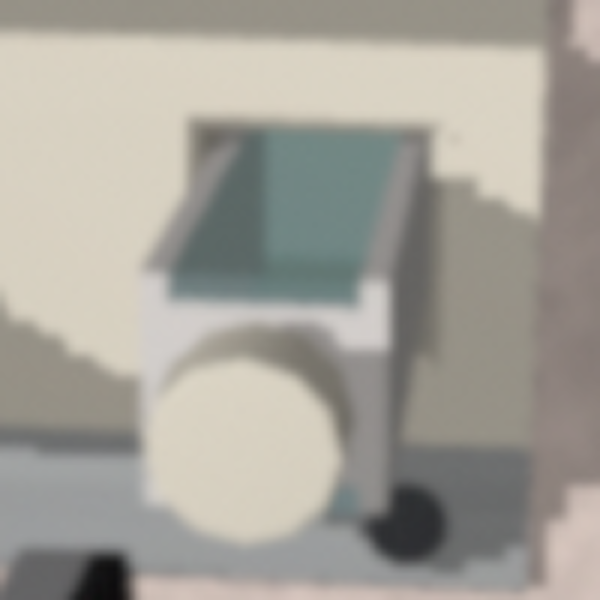

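Crop: stopper disc centre at (265.4,265), predicted (263.7,265.4), so about −0.7 mm in y. The pocket edge slope suggests rack yaw ≈3°. I'll correct both.

```bash
sed -i 's/^S=.*/S=np.array([471.1,198.5,106.3])/' h.py; python3 - <<'E'
from h import *
a,R=rackpose(S,3)
for d in (60,-37): print(d,delta(S+a*d,R))
E
```

```text
60 (array([-1.11, -3.33,  1.58]), array([0.7, 1.6, 2. ]))
-37 (array([-0.83, -3.44, 11.28]), array([0.7, 1.6, 2. ]))
```

Call:
{"api": "step_arm", "payload": {"steps": [[[70,-0.6,-1.7,0.8,0.4,0.8,1],[70,-1.1,-3.3,1.6,0.7,1.6,2],[70,-1.1,-3.3,1.6,0.7,1.6,2],[70,-1.1,-3.3,1.6,0.7,1.6,2]]]}}

```text
t: 4.45
ee_pos: [439.4, 197.0, 157.1]
tcp_rot: [-180.0, -32.0, 3.0]
contact_force: [-0.4, -0.6, 0.9]
grip_width: 61.9
grip_force: 0.0
```

```bash
python3 - <<'E'
from h import *
a,R=rackpose(S,3); print(delta(S+a*60,R),delta(S-a*37,R)); print(pose()[2]["joint_positions"])
E
```

```text
(array([ 0.  ,  0.01, -0.01]), array([-0.,  0.,  0.])) (array([0.01, 0.02, 9.69]), array([-0.,  0.,  0.]))
[ 25.48411739   2.66234518 121.81118231 -25.57318384  27.90840301
 132.22654824]
```

Call:
{"api": "step_arm", "payload": {"steps": [[[70,0,0,2,0,0,0],[70,0,0,4,0,0,0],[70,0,0,6,0,0,0],[70,0,0,7.5,0,0,0],[70,0,0,9,0,0,0],[70,0,0,9.7,0,0,0],[70,0,0,9.7,0,0,0]]]}}

```text
t: 5.32
ee_pos: [490.5, 200.0, 74.4]
tcp_rot: [-180.0, -32.0, 3.0]
contact_force: [0.5, -0.7, 0.7]
grip_width: 61.8
grip_force: 0.0
```

```bash
python3 - <<'E'
from h import *
a,R=rackpose(S,3); print(delta(S-a*37,R)); print(pose()[2]["joint_positions"])
f=robot.grab_frame("wrist"); cv2.imwrite("pics/w3.png",f[:,:,::-1])
E
```

```text
(array([ 0.04,  0.05, -0.04]), array([-0.,  0.,  0.]))
[ 22.8116146   17.80031158 118.10096326 -37.58007675  17.07590096
 143.31424594]
```

View pics/w3.png

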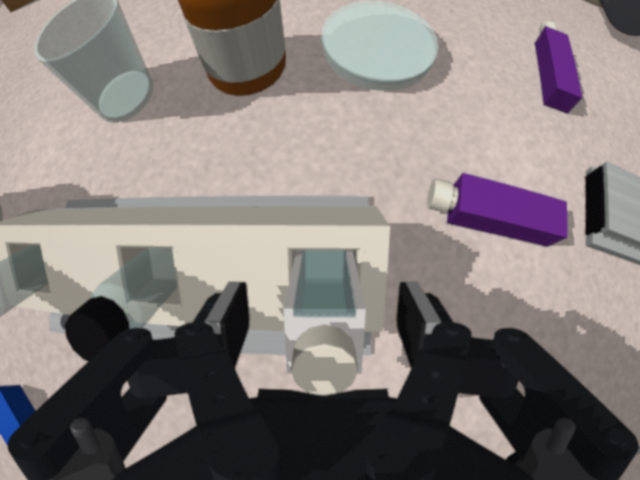

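The cell sits centred between the fingers (body column ≈325, finger mid ≈323), with the pads facing the frosted sides and the vial clear of the left finger. Closing.

Call:
{"api": "step_arm", "payload": {"steps": [[[255,0,0,0,0,0,0],[255,0,0,0,0,0,0],[255,0,0,0,0,0,0],[255,0,0,0,0,0,0],[255,0,0,0,0,0,0],[255,0,0,0,0,0,0]]], "newtons": 40}}

```text
t: 6.12
ee_pos: [490.3, 200.5, 74.6]
tcp_rot: [-180.0, -32.0, 3.0]
contact_force: [-3.5, -1.1, 6.3]
grip_width: 25.9
grip_force: 44.6
```

Call:
{"api": "step_arm", "payload": {"steps": [[[255,0,0,-0.5,0,0,0],[255,0,0,-1.5,0,0,0],[255,0,0,-2.5,0,0,0],[255,0,0,-3.5,0,0,0],[255,0,0,-4.5,0,0,0],[255,0,0,-6,0,0,0],[255,0,0,-8,0,0,0],[255,0,0,-10,0,0,0]]]}}

```text
t: 7.12
ee_pos: [436.5, 197.5, 159.6]
tcp_rot: [-180.0, -31.9, 3.1]
contact_force: [0.5, -0.5, -0.8]
grip_width: 25.6
grip_force: 43.7
```

```bash
python3 - <<'E'
from h import *
np.set_printoptions(precision=2,suppress=True)
ya=np.radians(-13.1); X=np.array([-np.sin(ya),np.cos(ya),0]); Z=np.array([0,0,-1.]); R=tool(Z,np.cross(Z,X))
p,R0,s=pose(); print(p,s["contact_force"],s["joint_positions"])
for P in ([460,130,250],[524,-229.7,215]): print(P,delta(np.array(P),R), delta(np.array(P),R0))
E
```

```text
[436.52 197.46 159.59] [ 0.53 -0.47 -0.76] [ 25.72   2.11 121.96 -25.32  28.39 132.12]
[460, 130, 250] (array([ 6.46,  6.86, -6.63]), array([ 20.5, -27.3, -71.8])) (array([ 6.46,  6.86, -6.63]), array([0., 0., 0.]))
[524, -229.7, 215] (array([ 8.41, 43.12, -1.31]), array([ 20.5, -27.3, -71.8])) (array([ 8.41, 43.12, -1.31]), array([0., 0., 0.]))
```

Call:
{"api": "step_arm", "payload": {"steps": [[[255,1.6,1.7,-1.6,0,0,0],[255,3.2,3.4,-3.3,1,-1.4,-4],[255,4.8,5.1,-5,3,-4,-10],[255,6.5,6.9,-6.6,5,-7,-18],[255,6.5,6.9,-6.6,6,-8.2,-21.5]]]}}

```text
t: 7.75
ee_pos: [461.7, 129.0, 251.5]
tcp_rot: [175.0, -22.8, 27.0]
contact_force: [-0.5, 1.1, -0.7]
grip_width: 25.6
grip_force: 43.8
```

```bash
python3 - <<'E'
from h import *
np.set_printoptions(precision=2,suppress=True)
ya=np.radians(-13.1); X=np.array([-np.sin(ya),np.cos(ya),0]); Z=np.array([0,0,-1.]); R=tool(Z,np.cross(Z,X))
p,R0,s=pose(); print(p,s["contact_force"],s["grip_width"])
for P in ([495,-50,245],[524,-229.7,235]): print(P,delta(np.array(P),R))
E
```

```text
[461.74 128.99 251.52] [-0.54  1.07 -0.7 ] 25.607903382706613
[495, -50, 245] (array([-5.01, 17.51,  0.13]), array([ 14.6, -19.2, -50.2]))
[524, -229.7, 235] (array([-10.53,  34.88,   0.41]), array([ 14.6, -19.2, -50.2]))
```

Call:
{"api": "step_arm", "payload": {"steps": [[[255,-1,3.3,0,1.5,-2,-5],[255,-2.1,7,0,3.5,-4.5,-12],[255,-3.3,11,0.1,5.5,-7,-19],[255,-4.5,15,0.1,7.6,-10,-26],[255,-5.7,19,0.2,9.6,-12.6,-33],[255,-6.9,23,0.3,11.6,-15.3,-40],[255,-8.1,27,0.3,13.4,-17.6,-46],[255,-9.3,31,0.4,14.6,-19.2,-50.2],[255,-10.2,33.8,0.4,14.6,-19.2,-50.2],[255,-10.5,34.9,0.4,14.6,-19.2,-50.2]]]}}

```text
t: 9.0
ee_pos: [522.6, -229.9, 232.9]
tcp_rot: [-179.8, -0.0, 76.7]
contact_force: [0.4, 0.4, -1.4]
grip_width: 25.5
grip_force: 43.8
```

Call:
{"api": "step_arm", "payload": {"steps": [[[255,0,0,0,0,0,0],[255,0,0,0,0,0,0]]]}}

```text
t: 9.25
ee_pos: [522.8, -228.1, 233.4]
tcp_rot: [-179.9, 0.0, 76.8]
contact_force: [-0.2, 0.1, -1.3]
grip_width: 25.6
grip_force: 43.8
```

```bash
python3 - <<'E'
from h import *
np.set_printoptions(precision=2,suppress=True)
ya=np.radians(-13.1); X=np.array([-np.sin(ya),np.cos(ya),0]); Z=np.array([0,0,-1.]); R=tool(Z,np.cross(Z,X))
p,R0,s=pose(); print(p,s["contact_force"],s["grip_width"],s["tcp_rot"])
for P in ([524,-229.7,153],[524,-229.7,115]): print(P,delta(np.array(P),R))
E
```

```text
[ 522.81 -228.1   233.35] [-0.15  0.08 -1.34] 25.648464110792656 [-179.87    0.01   76.81]
[524, -229.7, 153] (array([-0.13,  0.17,  8.04]), array([-0.1,  0. , -0.1]))
[524, -229.7, 115] (array([-0.13,  0.18, 11.84]), array([-0.1,  0. , -0.1]))
```

Call:
{"api": "step_arm", "payload": {"steps": [[[255,-0.1,0.2,2,-0.1,0,0],[255,-0.1,0.2,4,-0.1,0,0],[255,-0.1,0.2,6,-0.1,0,0],[255,-0.1,0.2,7,-0.1,0,0],[255,-0.1,0.2,7.3,-0.1,0,0],[255,-0.1,0.2,7.3,-0.1,0,0]]]}}

```text
t: 10.0
ee_pos: [524.6, -230.4, 160.7]
tcp_rot: [180.0, 0.0, 76.8]
contact_force: [0.5, -0.1, -0.6]
grip_width: 25.4
grip_force: 43.8
```

```bash
python3 - <<'E'
from h import *
np.set_printoptions(precision=1,suppress=True)
p,R0,s=pose(); print(p,s["tcp_rot"],s["contact_force"])
W,Sd,T=[robot.grab_frame(n)[:,:,::-1] for n in ("wrist","side","top")]
iw=robot.camera_info("wrist")
b=p+R0[:,2]*51
for nm,h in (("bot",51),("top80",-29),("stop",-45)):
    q=p+R0[:,2]*h; print(nm,[proj(n,q) for n in ("wrist","side","top")])
print("seat98",[proj(n,[524,-229.7,98]) for n in ("wrist","side","top")])
x=R0[:,0];y=R0[:,1]
cs=[p+R0[:,2]*51+13*(i*x+j*y) for i in(1,-1) for j in (1,-1)]
print("bottom corners",[proj("wrist",c) for c in cs],[proj("side",c) for c in cs])
print([(d["location"],d["p"]) for n in ("wrist","side") for d in robot.pinpoint(n,"cell")[:3]])
Z=lambda a,k:cv2.resize(a,None,fx=k,fy=k,interpolation=cv2.INTER_CUBIC)
A=Z(W[160:300,262:382],4)[:560]; B=Z(Sd[105:205,300:360],5)
out=np.zeros((580,800,3),np.uint8); out[:560,:480]=A; out[:500,490:790]=B
cv2.imwrite("pics/h.png",out)
E
```

```text
[ 524.6 -230.4  160.7] [180.    0.   76.8] [ 0.5 -0.1 -0.6]
bot [array([322.8, 261. ]), array([331.9, 155.4]), array([494.4, 228.2])]
top80 [array([322.8, 343.9]), array([332.4, 125.7]), array([507.3, 223.7])]
stop [array([322.8, 372.8]), array([332.5, 119.5]), array([510.1, 222.7])]
seat98 [array([321.4, 252.8]), array([332. , 159.7]), array([492.3, 229.1])]
bottom corners [array([347.7, 237.6]), array([297.8, 237.6]), array([346.7, 283.4]), array([298.9, 283.4])] [array([325.7, 156.6]), array([335.3, 157.7]), array([328.6, 153.2]), array([338. , 154.3])]
[([258.5, 323.6], 0.75), ([274.9, 421.9], 0.91), ([372.5, 389.2], 0.87), ([239.0, 309.9], 0.7)]
```

View pics/h.png

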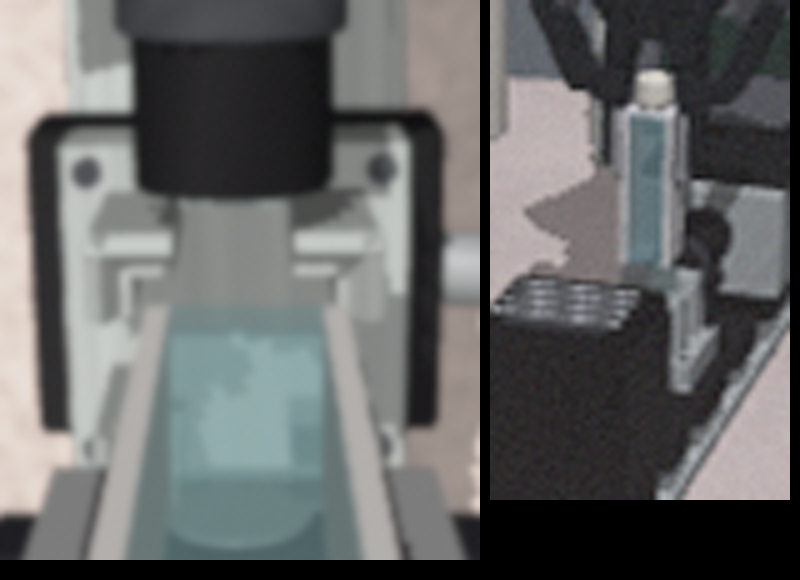

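The crop shows the cell upright with its clear face toward the lamp. The bottom near edge is at wrist (322,236), predicted (322.8,237.6). The post inner chamfers centre at column ≈320.6, so the cell has to go about 1 mm toward −rail x. I check the y direction by projection.

```bash
python3 - <<'E'
from h import *
np.set_printoptions(precision=2,suppress=True)
p,R,s=pose(); x=R[:,0]; C=np.array([523.7,-229.6,0])
for d,z in ((17.5,98),(14.5,95),(21,98),(25,98),(-14.5,95)):
    q=C+x*d+[0,0,z]; u=proj("wrist",q); print(d,z,u,"crop",(u-[262,160])*4)
q=C+x*25+[0,0,86+0]; u=proj("wrist",q); print("tube end at axis h86",(u-[262,160])*4)
print(delta(np.array([523.7,-230,135]),R)); print(p)
E
```

```text
17.5 98 [320.95 222.53] crop [235.8 250.1]
14.5 95 [320.98 226.41] crop [235.93 265.63]
21 98 [320.94 216.3 ] crop [235.78 225.18]
25 98 [320.94 209.11] crop [235.76 196.46]
-14.5 95 [321.03 274.73] crop [236.14 458.92]
tube end at axis h86 [236.17 178.56]
(array([ 0.05, -0.09,  2.55]), array([0., 0., 0.]))
[ 524.5  -230.64  160.54]
```

The columns match (seat ≈ 523.7,−229.6). Lowering gently while watching the force.

Call:
{"api": "step_arm", "payload": {"steps": [[[255,0,-0.1,0,0,0,0],[255,0,-0.1,0.6,0,0,0],[255,0,-0.1,1.2,0,0,0],[255,0,-0.1,1.6,0,0,0],[255,0,-0.1,2,0,0,0],[255,0,-0.1,2.4,0,0,0],[255,0,-0.1,2.4,0,0,0]]]}}

```text
t: 11.12
ee_pos: [523.3, -230.5, 135.8]
tcp_rot: [-179.9, 0.0, 76.8]
contact_force: [0.6, -3.2, -2.6]
grip_width: 25.8
grip_force: 43.5
```

Call:
{"api": "step_arm", "payload": {"steps": [[[255,-0.1,0,0,0,0,0],[255,-0.1,0,0.3,0,0,0],[255,-0.1,0,0.6,0,0,0],[255,-0.1,0,0.9,0,0,0],[255,-0.1,0,1.2,0,0,0],[255,-0.1,0,1.2,0,0,0]]]}}

```text
t: 11.88
ee_pos: [523.1, -231.2, 123.8]
tcp_rot: [-179.9, 0.0, 76.8]
contact_force: [0.3, 0.2, -1.2]
grip_width: 25.1
grip_force: 43.7
```

Call:
{"api": "step_arm", "payload": {"steps": [[[255,0,0,0.2,0,0,0],[255,0,0,0.4,0,0,0],[255,0,0,0.6,0,0,0],[255,0,0,0.7,0,0,0],[255,0,0,0.7,0,0,0]]]}}

```text
t: 12.5
ee_pos: [523.2, -231.3, 117.0]
tcp_rot: [-180.0, 0.0, 76.8]
contact_force: [0.0, -0.3, -1.4]
grip_width: 25.3
grip_force: 43.7
```

Call:
{"api": "step_arm", "payload": {"steps": [[[255,0,0,0.1,0,0,0],[255,0,0,0.2,0,0,0],[255,0,0,0.2,0,0,0]]]}}

```text
t: 12.88
ee_pos: [523.1, -231.3, 115.0]
tcp_rot: [-180.0, 0.0, 76.8]
contact_force: [0.2, -0.6, -0.5]
grip_width: 25.3
grip_force: 43.7
```

Call:
{"api": "step_arm", "payload": {"steps": [[[255,0,0,0.1,0,0,0],[255,0,0,0.2,0,0,0],[255,0,0,0.2,0,0,0]]]}}

```text
t: 13.25
ee_pos: [523.3, -231.4, 114.4]
tcp_rot: [180.0, 0.0, 76.8]
contact_force: [-4.3, 2.3, 12.9]
grip_width: 25.1
grip_force: 45.5
```

It has touched the floor at the expected height (TCP 114.4, 13 N up). Releasing, then drawing straight up.

Call:
{"api": "step_arm", "payload": {"steps": [[[160,0,0,-0.1,0,0,0],[120,0,0,-0.1,0,0,0],[90,0,0,-0.1,0,0,0],[70,0,0,-0.1,0,0,0],[70,0,0,-0.1,0,0,0]]]}}

```text
t: 13.88
ee_pos: [523.2, -231.3, 114.0]
tcp_rot: [-180.0, 0.0, 76.8]
contact_force: [-0.6, 0.2, 0.2]
grip_width: 62.2
grip_force: 0.0
```

Call:
{"api": "step_arm", "payload": {"steps": [[[70,0,0,-1,0,0,0],[70,0,0,-3,0,0,0],[70,0,0,-6,0,0,0],[70,0,0,-10,0,0,0],[70,0,0,-13,0,0,0],[70,0,0,-13,0,0,0]]]}}

```text
t: 14.62
ee_pos: [523.9, -231.6, 247.2]
tcp_rot: [179.8, 0.1, 76.8]
contact_force: [0.1, 0.3, -0.1]
grip_width: 61.8
grip_force: 0.0
```

```bash
python3 - <<'E'
from h import *
np.set_printoptions(precision=1,suppress=True)
C=np.array([523.7,-229.6,0])
for n in ("side","top","wrist"):
    f=robot.grab_frame(n); cv2.imwrite(f"pics/{n}9.png",f[:,:,::-1])
    c=[tuple(np.round(d["location"][::-1]))+(round(d["p"],2),) for d in robot.pinpoint(n,"cell")]
    e=[(np.round(d["extent"]),round(d["p"],2)) for d in robot.find_in(n,"cell")]
    o,m=proj(n,C+[0,0,64]),proj(n,C+[0,0,152])
    print(n,"expected origin",o,"stopper",m,"pin",[q for q in c if np.hypot(q[0]-o[0],q[1]-o[1])<25],"ext",[q for q in e if abs(q[0][0]+q[0][2]/2-o[0])<40 and abs(q[0][1]+q[0][3]/2-o[1])<60])
    u,v=np.round(m).astype(int); g=cv2.cvtColor(f[v-25:v+26,u-25:u+26],cv2.COLOR_RGB2HSV)
    k=(g[...,1]<50)&(g[...,2]>190) ; nn,l,st,ce=cv2.connectedComponentsWithStats(k.astype(np.uint8)); print("white blobs",[(st[j,4],ce[j]+[u-25,v-25]) for j in range(1,nn) if st[j,4]>15])
E
```

```text
side expected origin [331.9 171.8] stopper [332.5 140. ] pin [(np.float64(334.0), np.float64(170.0), 0.51)] ext [(array([328., 136.,  12.,  28.]), 0.51)]
white blobs [(np.int32(21), array([310.5, 133.8]))]
top expected origin [487.5 230.9] stopper [500.6 226.4] pin [(np.float64(488.0), np.float64(228.0), 0.63)] ext [(array([479., 214.,  28.,  26.]), 0.83)]
white blobs []
wrist expected origin [323.3 207.5] stopper [323.3 236.5] pin [(np.float64(324.0), np.float64(206.0), 0.89)] ext [(array([305., 191.,  38.,  65.]), 0.77), (array([310., 194.,  29.,  27.]), 0.47)]
white blobs [(np.int32(1427), array([320.9, 234.7]))]
```

```bash
python3 -c "
from workcell import robot
print(robot.finish_job())"
```

```text
the job is handed in; nothing more can be done
None
```

The cell stands upright on the holder floor with its clear faces toward the two lens tubes, held only by its frosted sides on the way; I handed the job in at about 15 s of the 48 s allowed, with the gripper clear.

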